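# Put the dish of coffee capsules away in the drawer

## Task

Put the coffee capsules away: pull the drawer of the low black unit open nearly all the way, carry the white dish that holds the two loose capsules over to it, level and without spilling, and set it down gently, flat on the drawer floor, without letting it drop. Then push the drawer fully shut without slamming it. Leave the dish of sachets, the blue mug and the glass sugar bowl where they are.

Things in the scene. Friction and masses are not known exactly. Their poses are not given: they have to be found in the camera images.
- drawer (a joint): How far the drawer of the low black unit is out, in m: 0 fully shut, 0.200 fully out (a stop). It starts shut to 40 mm out and stays where it is left; sliding takes 1 N plus 4 N per m/s. The unit is fixed, 280 mm deep, 240 wide, 88 high; jars stand fixed on the back of its top, up to 234 mm high, over 195 mm behind its front.
- handle (a point): Middle of the drawer's pull, on the drawer: a level steel bar 11 mm thick, 110 mm long (along y), 58 mm above the counter, its centre line 50 mm out from the front face. +x points into the unit: pull along -x. The front is 15 mm thick, top 76 mm above the counter. Drawer floor: 22 mm above the counter, clear from 72 to 265 mm along x from here (when fully out) and 99 mm to either side; side walls 44 mm high.
- dish: Round plain white open dish, 118 mm outer diameter, 34 mm high, wall nearly upright and about 9 mm thick at the rim, inner floor 6 mm above its underside, inner radius about 48 mm, 180 g. Can be pinched across the rim wall from above, one finger inside. Origin: centre of its underside, z up. The two capsules stand in its -x half, so the inside next to its +x rim is free.
- pod_1: The red one: a coffee capsule, a truncated cone 37 mm wide at its foot flange and 27 mm tall, 15 g; it stands loose in dish. Origin: centre of its underside.
- pod_2: The gold one: a coffee capsule, a truncated cone 37 mm wide at its foot flange and 27 mm tall, 15 g; it stands loose in dish. Origin: centre of its underside.
- sachet_dish: Bystander: round white dish holding white sachets, 102 mm across, 39 mm high. Leave it alone. Origin: centre of its underside. It and dish swap places from run to run; behind them, beyond x = 0.61, stands a fixed block of mugs up to 200 mm high.
- blue_mug: Bystander: blue mug, 85 mm across, 117 mm with its handle, 96 mm high. Leave it alone. Origin: underside, middle of its outline.
- sugar_bowl: Bystander: small glass bowl of sugar cubes, 77 mm across, 54 mm high. Leave it alone. Origin: centre of its underside.

How it is judged:
By the outcome, as a careful person would: the job done as asked, in the order asked, and still so for the second after the job is handed in, with the robot touching nothing.
It also fails if it takes over 72 s, if anything falls off the work surface, if the arm or the gripper's body presses on something with over 40 N, if the wrist force passes 120 N, or if a joint passes its speed limit or range.

## Robot

A 6-joint arm with a two-finger parallel gripper is mounted at the origin on a cart in front of the work surface, level with it; the furniture and walls round the work are solid. World frame = base frame: x ahead of the robot, y to its left, z up, the work surface at z = 0. Lengths are in mm, angles in rad, forces in N, time in s.
With the tool pointing down it reaches from about 350 to 975 mm from the base axis. Payload 7.1 kg.
Tool frame: the origin (TCP) lies at the very end of the fingers, on their centre line; the grasp point (between the pads) lies 19 mm behind it; z points along the fingers, y is the line along which they close (so a half turn about z gives the same grasp; the last joint's range is limited). The gripper opens to 88 mm and grips with 3 to 60 N. Pads are 20 mm wide; open, the fingers measure 115 mm over their backs; the gripper's body (75 mm by 178 mm) begins 61 mm behind the grasp point.
Start: joints at [-1.248, 0.423, 1.63, -0, 1.089, -0.019], TCP at [209.507, -588.822, 222.675] pointing down, gripper open.
Joint ranges: [-3, 3], [-0.9, 2.11], [0.09, 2.58], [-1.31, 4.45], [0.11, 2.69], [-2.54, 2.54]. Speed limits (rad/s): [2.39, 2.39, 3.01, 3.14, 3.14, 3.14].

## Interface

Orientations are given as a rotation vector (axis times angle).
In Python, from workcell import * gives the robot as it stands.
- The arm moves only by the tool step_arm, never from a script. Its argument "deltas" is a list of rows, each a list of 3 entries, a list of its own where there are three numbers: the shift along the tool's x, y, z in units of 300 mm (1.0 is 300 mm), then the turn, a rotation vector about the tool's x, y, z in units of 1.5 rad (1.0 is 1.5 rad), then the gripper command: -1 is shut, 1 is fully open, values between are in proportion. In form: [[[dx, dy, dz], [rx, ry, rz], gripper], ...]. A call has 1 to 20 rows; each row is the pose to reach, as a shift and turn from the pose commanded when the call began, along the tool's axes at that moment; what a row does not reach only later rows make up. A row lasts 1/12 s, in which the tool goes at most 41.7 mm and 7.16 degrees, less where a joint would pass 70% of its speed; a pose out of reach is approached as far as the arm can. A call with a number of a shift or a turn outside -1 to 1 is refused whole. A call with a gripper value outside its range is refused whole. The fingers move at their own pace and stop on an object; the grip force is fixed at half the most. Time passes only in rows, so rows that repeat a pose let the fingers close. It gives the time, the measured TCP pose, the force, the opening and the grip force at its end, in the units of the state.
- get_obs(): the state, without advancing time (a new reading comes with each control period).
- get_image(name): name is "scene" or "top" or "wrist"; returns a dict with "pixels" (420x560x3 uint8, red, green, blue), "fx", "fy", "cx", "cy" (pixels), "dist_coeffs" ([k1, k2, p1, p2, k3] as OpenCV has them; the pictures are not rectified), "T" (4x4, takes a point from camera to world coordinates). Camera axes: x right, y down, z forward; pixel columns grow to the right and rows downward; lengths in mm; the calibration is good to about 2 mm. A picture is of the moment at which its call begins. There is no depth.
- close_job(): hands the job in; it is judged then, once.
The state is a dict: "t": time; "qpos": joint angles; "qvel": joint speeds; "joint_torque": joint torques, N m; "ee_pos": TCP position; "orientation": TCP orientation; "ft_force": force on the tool from outside, world axes, zero at the start; "moment": the same for the moment, N m; "width": finger opening in mm; "grasp_force": force on a finger pad.
Only numpy, scipy, OpenCV 4.12 (cv2) and the standard library are available. Lean on these libraries where they do the work, as an engineer would, in place of code of your own. Each camera call takes 0.05 s, during which the arm holds its last target. There are 200 camera calls.

## Working session

There is one attempt and no reset: what is moved stays moved. The work goes in short steps, Python scripts to look and compute and a tool call to move; the robot and the scene stay as the last step left them, time stands still between calls to the robot, and variables do not carry over. Pictures are saved under pics/ and viewed, at most 10 in all, crops included, and the job is handed in when it is done.

Besides the shell and the picture viewer there is one more tool, called after "Emit:" by a JSON object that holds its "api" and its "payload". step_arm: Moves the arm, as the interface text tells. Its arguments: {"type":"object","properties":{"deltas":{"type":"array","items":{"type":"array"}}},"required":["deltas"]}

```bash
mkdir -p pics
cat > h.py <<'E'
from workcell import *
import numpy as np, cv2
from scipy.spatial.transform import Rotation as R
def shot(n,f=None):
    im=get_image(n)
    if f: cv2.imwrite('pics/'+f,im['pixels'][:,:,::-1])
    return im
def cast(im,uv,z):
    K=np.array([[im['fx'],0,im['cx']],[0,im['fy'],im['cy']],[0,0,1]])
    p=cv2.undistortPoints(np.array(uv,float).reshape(-1,1,2),K,np.array(im['dist_coeffs'])).reshape(-1,2)
    d=np.c_[p,np.ones(len(p))]@im['T'][:3,:3].T; o=im['T'][:3,3]
    return o+d*((z-o[2])/d[:,2])[:,None]
def proj(im,P):
    K=np.array([[im['fx'],0,im['cx']],[0,im['fy'],im['cy']],[0,0,1]])
    Ti=np.linalg.inv(im['T'])
    return cv2.projectPoints(np.array(P,float).reshape(-1,3),cv2.Rodrigues(Ti[:3,:3])[0],Ti[:3,3],K,np.array(im['dist_coeffs']))[0].reshape(-1,2)
E
python3 - <<'E'
from h import *
np.set_printoptions(precision=4,suppress=True)
a=shot('scene');b=shot('top');c=shot('wrist')
cv2.imwrite('pics/b.png',b['pixels'][:,:,::-1]);cv2.imwrite('pics/a.png',a['pixels'][:,:,::-1])
for i in(a,b,c):print(i['T'],i['fx'])
o=get_obs();print(o);print(R.from_rotvec(o['orientation']).as_matrix())
E
```

```text
[[  -0.8552   -0.2696    0.4427 -127.5283]
 [  -0.5183    0.4364   -0.7355 1035.1028]
 [   0.0051   -0.8584   -0.5129  828.0351]
 [   0.        0.        0.        1.    ]] 531.1339736844928
[[   0.0285   -0.9911    0.1303  315.2093]
 [  -0.9996   -0.0288   -0.0009  -61.5226]
 [   0.0046   -0.1303   -0.9915 1530.4866]
 [   0.        0.        0.        1.    ]] 493.1630017613799
[[   0.3349   -0.9109   -0.2411  273.5979]
 [  -0.9422   -0.3242   -0.0842 -566.0014]
 [  -0.0014    0.2554   -0.9668  384.5735]
 [   0.        0.        0.        1.    ]] 364.82659180628906
{'t': 0.15, 'qpos': array([-1.248 ,  0.4237,  1.6305, -0.    ,  1.0886, -0.019 ]), 'qvel': array([ 0.001 , -0.0036, -0.0023, -0.0006,  0.0008, -0.0002]), 'joint_torque': array([  0.0006, -54.4984, -27.3919,   0.0644,   0.0205,  -0.0001]), 'ee_pos': array([ 209.3766, -588.4483,  222.0842]), 'orientation': array([-3.0947, -0.5341,  0.0003]), 'ft_force': array([-0.7565, -0.442 , -0.476 ]), 'moment': array([-0.0022,  0.0138,  0.0426]), 'grasp_force': 0.0, 'width': 87.8391030649596}
[[ 0.9421  0.3352 -0.0004]
 [ 0.3352 -0.9421  0.0011]
 [ 0.     -0.0011 -1.    ]]
```

View pics/b.png

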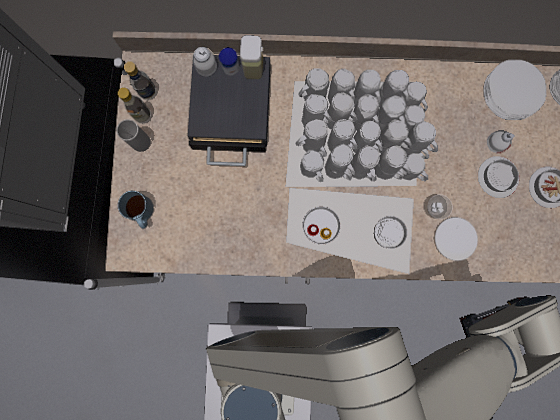

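View pics/a.png

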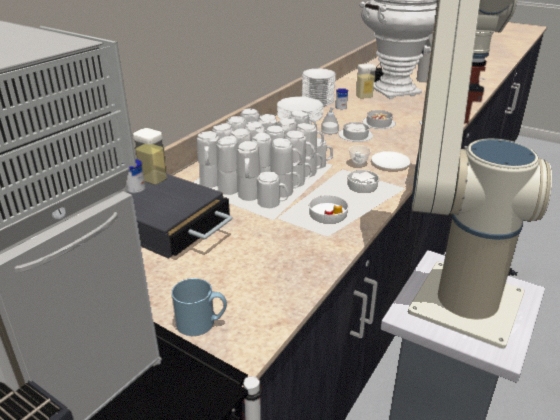

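The top view shows the drawer pull around (228,160), the capsule dish at (321,226) with its capsules on the lower (-x) side, the sachet dish at (390,233), the mug at (135,208) and the sugar bowl at (437,206). Next I'll measure the pull and the dish.

Run:
```python
from h import *
np.set_printoptions(precision=1,suppress=True)
b=shot('top');p=b['pixels'][:,:,::-1]
c=p[125:255,190:420]; cv2.imwrite('pics/c.png',cv2.resize(c,None,fx=3.4,fy=3.4,interpolation=cv2.INTER_CUBIC))
print(cast(b,[(321,226),(390,233)],34),cast(b,[(207,165),(228,165),(248,165)],58),cast(b,[(437,206),(135,208)],50))
g=cv2.cvtColor(p,cv2.COLOR_BGR2HSV).astype(int)
print(g[164,200:256,1]);print(g[164,200:256,2]);print(g[140:172,228,2])
print(g[226,296:346,2]);print(g[200:250,321,2])
```

```text
[[ 454.7 -181.3   34. ]
 [ 439.2 -392.5   34. ]] [[628.9 171.4  58. ]
 [630.7 107.3  58. ]
 [632.5  46.4  58. ]] [[ 524.4 -533.4   50. ]
 [ 491.5  385.6   50. ]]
[48 49 51 53 55 53 51 29  2  7  7 19 14 23 12 16 15 15 19 16 17 18 14 16
 16 20 12 14 15 17 16 16 18 15 14 16 15 17 18 16 19 19 17 17 18  7 53 58
 52 48 46 47 45 45 44 46]
[171 165 165 167 168 177 156 131 117 113 106 107 112 113 109 113 116 117
 121 124 123 127 130 127 124 129 131 132 135 139 140 141 155 157 160 162
 167 167 172 173 177 173 178 183 156 103 102  96 167 176 168 162 159 165
 174 171]
[133 208  13  28  35  45  15  24  19  14  52 160 174 166 163 168 170 171
 172 171 173 172 118 150 135  91 125 182 175 175 173 178]
[182 181 181 183 183 190 152  82 182 192 193 194 147 116  51  56 108 113
 116  63 106 120 192 196 187 188 188 191 194 198 186 193 195 189 187 187
 187 186 189 188 176 197  87  66 177 187 183 181 184 180]
[182 181 182 184 184 179 135 117 108 169 195 188 188 187 186 188 187 185
 188 189 189 186 189 188 187 187 188 192 188 137 162 111  76  67  98 138
 167 159 203 191 188 192 167  99 183 185 182 184 182 183]
```

View pics/c.png

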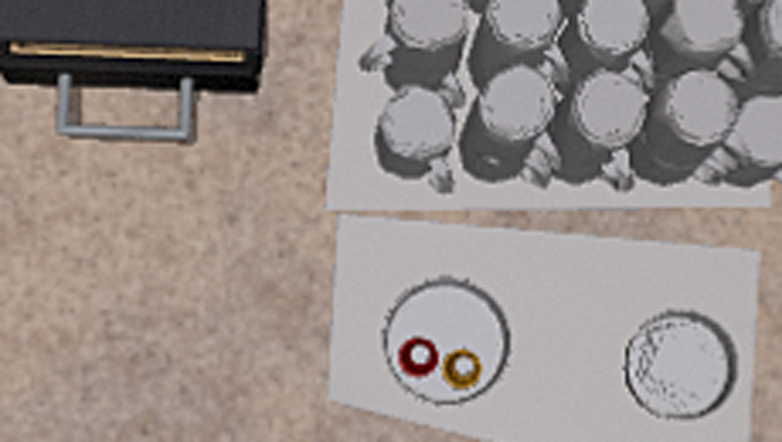

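The drawer is slightly out, and the bar is near (635,110). The dish is near (457,-183), with red at its left-lower part and gold at its lower middle. First I'll move over the dish for a close look.

```bash
cat >> h.py <<'E'
def delta(x,y,z,yaw):
    "row numbers to bring TCP to x,y,z pointing down, tool y at world angle yaw (deg)"
    o=get_obs();M=R.from_rotvec(o['orientation']).as_matrix()
    a=np.radians(yaw);Y=np.array([np.cos(a),np.sin(a),0]);Z=np.array([0,0,-1.])
    T=np.c_[np.cross(Y,Z),Y,Z]
    d=M.T@(np.array([x,y,z])-o['ee_pos'])
    print('d',(d/300).round(4),'r',(R.from_matrix(M.T@T).as_rotvec()/1.5).round(4),'rows',round(np.linalg.norm(d)/41.7,1),o['ee_pos'].round(1),'F',o['ft_force'].round(1),'w',round(float(o['width']),1),'t',o['t'])
E
python3 - <<'E'
from h import *
np.set_printoptions(precision=1,suppress=True)
b=shot('top')
print(cast(b,[(208.2,163),(227,163.5),(246,164.5)],58)[:,:2],'front edge unit z88',cast(b,[(228,139.5)],88),'inner front z76',cast(b,[(228,141.7)],76),'outer',cast(b,[(228,149.7)],76))
print(cast(b,[(321.5,225.3)],34))
delta(450,-170,300,0)
E
```

```text
[[635.2 168. ]
 [635.3 110.6]
 [633.8  52.5]] front edge unit z88 [[702.5 107.4  88. ]] inner front z76 [[698.9 108.5  76. ]] outer [[674.  107.3  76. ]]
[[ 456.9 -182.8   34. ]]
d [ 1.2 -1.  -0.3] r [-0.  -0.  -0.8] rows 11.7 [ 209.4 -588.6  222.3] F [ 0.8 -0.3 -0.2] w 88.1 t 0.25
```

Emit:
{"api": "step_arm", "payload": {"deltas": [[[0.98,-0.84,-0.21],[0,0,-0.82],-0.1],[[0.98,-0.84,-0.21],[0,0,-0.82],-0.1],[[0.98,-0.84,-0.21],[0,0,-0.82],-0.1],[[0.98,-0.84,-0.21],[0,0,-0.82],-0.1],[[0.98,-0.84,-0.21],[0,0,-0.82],-0.1],[[0.98,-0.84,-0.21],[0,0,-0.82],-0.1],[[0.98,-0.84,-0.21],[0,0,-0.82],-0.1],[[0.98,-0.84,-0.21],[0,0,-0.82],-0.1],[[0.98,-0.84,-0.21],[0,0,-0.82],-0.1],[[0.98,-0.84,-0.21],[0,0,-0.82],-0.1],[[0.98,-0.84,-0.21],[0,0,-0.82],-0.1],[[0.98,-0.84,-0.21],[0,0,-0.82],-0.1],[[0.98,-0.84,-0.21],[0,0,-0.82],-0.1]]}}

```text
t: 1.33
ee_pos: [401.6, -253.4, 285.5]
orientation: [-2.223, -2.22, 0.001]
ft_force: [1.0, -0.7, 0.1]
width: 39.5
grasp_force: 0.0
```

```bash
sed -i '/^def delta/i np.set_printoptions(precision=4,suppress=True)' h.py
python3 - <<'E'
from h import *
c=shot('wrist','d.png'); print(c['T'])
print(proj(c,[[457,-183,34],[457,-183,0]]))
delta(450,-170,300,0)
E
```

```text
[[   1.       -0.0014   -0.001   400.5083]
 [  -0.0016   -0.9668   -0.2554 -184.5466]
 [  -0.0006    0.2554   -0.9668  448.0499]
 [   0.        0.        0.        1.    ]]
[[329.1859 111.0014]
 [325.2982 111.1019]]
d [ 0.2792  0.1613 -0.0489] r [-0.0004 -0.     -0.0013] rows 2.3 [ 401.4 -253.7  285.4] F [ 0.4 -1.   0.2] w 39.6 t 1.3833
```

View pics/d.png

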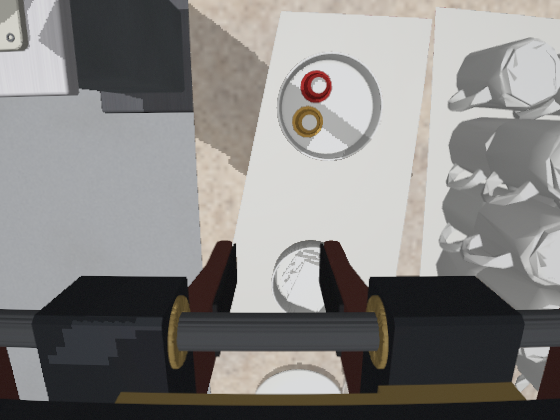

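The wrist view shows the dish rim spanning about (276–382, 51–161), red at (316,87) and gold at (308,122). The dish's +x half is free.

```bash
cat > dish.py <<'E'
from h import *
def dish(f='d.png',c=None):
    p=cv2.imread('pics/'+f);g=cv2.GaussianBlur(cv2.cvtColor(p,cv2.COLOR_BGR2GRAY),(3,3),0)
    return cv2.HoughCircles(g[20:200,230:430],cv2.HOUGH_GRADIENT,1.2,40,param1=80,param2=25,minRadius=40,maxRadius=60)
E
python3 - <<'E'
from dish import *
c=get_image('wrist')
h=dish()[0];h[:,:2]+=[230,20];print(h[:4])
for u in h[:2]:
    print(cast(c,[(u[0],u[1]),(u[0]-u[2],u[1]),(u[0]+u[2],u[1])],34)[:,:2])
print(cast(c,[(276,106),(382,106),(329,51),(329,161),(329,106)],34)[:,:2])
E
```

```text
[[329.   107.    51.52]]
[[ 456.4446 -178.9988]
 [ 399.8463 -178.9907]
 [ 513.3815 -178.7675]]
[[ 398.2253 -177.9213]
 [ 514.9592 -177.6873]
 [ 454.8101 -120.9584]
 [ 458.2677 -238.4896]
 [ 456.4133 -177.9322]]
```

Run:
```python
from h import *
delta(632,50,200,0)
```

```text
d [1.0142 0.7668 0.2841] r [-0.0004 -0.0001 -0.0014] rows 9.4 [ 401.4 -253.8  285.3] F [-0.1  0.1  0.7] w 39.8 t 1.4333
```

Emit:
{"api": "step_arm", "payload": {"deltas": [[[1.0,0.767,0.28],[0,0,0],-0.1],[[1.0,0.767,0.28],[0,0,0],-0.1],[[1.0,0.767,0.28],[0,0,0],-0.1],[[1.0,0.767,0.28],[0,0,0],-0.1],[[1.0,0.767,0.28],[0,0,0],-0.1],[[1.0,0.767,0.28],[0,0,0],-0.1],[[1.0,0.767,0.28],[0,0,0],-0.1],[[1.0,0.767,0.28],[0,0,0],-0.1],[[1.0,0.767,0.28],[0,0,0],-0.1],[[1.0,0.767,0.28],[0,0,0],-0.1],[[1.0,0.767,0.28],[0,0,0],-0.1],[[1.0,0.767,0.28],[0,0,0],-0.1]]}}

```text
t: 2.43
ee_pos: [631.3, 46.3, 200.8]
orientation: [-2.22, -2.221, 0.003]
ft_force: [0.3, 0.3, 0.6]
width: 39.5
grasp_force: 0.0
```

Run:
```python
from h import *
c=shot('wrist','e.png')
print(proj(c,[[635,110,58],[635,165,58],[635,55,58],[702,110,88]]))
delta(635,110,39,0)
```

```text
[[284.2495 118.7736]
 [284.5274  47.0675]
 [283.9689 185.0223]
 [375.6282 119.8335]]
d [0.2147 0.0138 0.5408] r [-0.001   0.0004 -0.0004] rows 4.2 [631.1  45.7 201.3] F [-0.1 -1.4  0.6] w 39.6 t 2.4833
```

View pics/e.png

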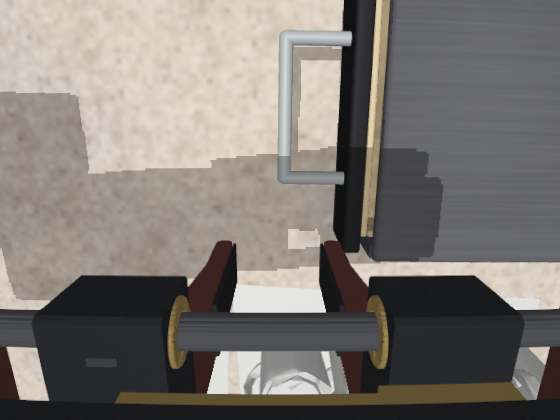

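The bar runs from (287,38) to (284,178), and the gap strip and unit edge are at about u=370–388.

Run:
```python
from h import *
c=get_image('wrist')
print(cast(c,[(287,38),(284.5,178),(286,31),(285,184),(286,110)],58)[:,:2])
print('unit edge',cast(c,[(388,20),(378,140),(371,240)],88)[:,:2],'front out/in z76',cast(c,[(341,110),(372,110)],76)[:,:2])
```

```text
[[636.8392 171.1983]
 [635.2658  60.3851]
 [636.0397 176.3284]
 [635.7117  55.2063]
 [636.2823 116.3811]]
unit edge [[706.8605 178.0379]
 [704.7033  94.601 ]
 [704.4537  15.3456]] front out/in z76 [[678.0266 116.3576]
 [701.8863 116.4862]]
```

Both views agree: the bar centre is at (636,115.5) and the unit front at x≈705, so the drawer is about 4 mm out. Next I'll grip the bar.

Emit:
{"api": "step_arm", "payload": {"deltas": [[[0.233,0.017,0.2],[0,0,0],-0.1],[[0.233,0.017,0.2],[0,0,0],-0.1],[[0.233,0.017,0.3],[0,0,0],-0.1],[[0.233,0.017,0.38],[0,0,0],-0.1],[[0.233,0.017,0.44],[0,0,0],-0.1],[[0.233,0.017,0.5],[0,0,0],-0.1],[[0.233,0.017,0.54],[0,0,0],-0.1],[[0.233,0.017,0.54],[0,0,0],-0.1],[[0.233,0.017,0.54],[0,0,0],-0.1],[[0.233,0.017,0.54],[0,0,0],-1],[[0.233,0.017,0.54],[0,0,0],-1],[[0.233,0.017,0.54],[0,0,0],-1],[[0.233,0.017,0.54],[0,0,0],-1],[[0.233,0.017,0.54],[0,0,0],-1],[[0.233,0.017,0.54],[0,0,0],-1]]}}

```text
t: 3.78
ee_pos: [637.2, 117.4, 40.3]
orientation: [2.22, 2.222, 0.001]
ft_force: [-0.5, -0.5, 3.8]
width: 10.2
grasp_force: 30.0
```

Emit:
{"api": "step_arm", "payload": {"deltas": [[[0,-0.015,0],[0,0,0],-1],[[0,-0.045,0],[0,0,0],-1],[[0,-0.09,0],[0,0,0],-1],[[0,-0.135,0],[0,0,0],-1],[[0,-0.18,0],[0,0,0],-1],[[0,-0.225,0],[0,0,0],-1],[[0,-0.27,0],[0,0,0],-1],[[0,-0.315,0],[0,0,0],-1],[[0,-0.36,0],[0,0,0],-1],[[0,-0.405,0],[0,0,0],-1],[[0,-0.45,0],[0,0,0],-1],[[0,-0.495,0],[0,0,0],-1],[[0,-0.535,0],[0,0,0],-1],[[0,-0.57,0],[0,0,0],-1],[[0,-0.6,0],[0,0,0],-1],[[0,-0.615,0],[0,0,0],-1],[[0,-0.62,0],[0,0,0],-1],[[0,-0.62,0],[0,0,0],-1]]}}

```text
t: 5.28
ee_pos: [450.9, 119.4, 40.3]
orientation: [-2.221, -2.221, -0.006]
ft_force: [-0.1, 17.3, 4.0]
width: 10.0
grasp_force: 30.0
```

The drawer is out about 190 mm. Now I'll release, lift and move toward the dish.

Emit:
{"api": "step_arm", "payload": {"deltas": [[[0,0,0],[0,0,0],-0.32],[[0,0,0],[0,0,0],-0.32],[[0,0,0],[0,0,0],-0.32],[[0,0,-0.12],[0,0,0],-0.32],[[0,0,-0.25],[0,0,0],-0.32],[[0,0,-0.37],[0,0,0],-0.32],[[0,0,-0.37],[0,0,0],-0.32],[[-0.95,0.1,-0.45],[0,0,0.524],-0.32],[[-0.95,0.1,-0.45],[0,0,0.524],-0.32],[[-0.95,0.1,-0.45],[0,0,0.524],-0.32],[[-0.95,0.1,-0.45],[0,0,0.524],-0.32],[[-0.95,0.1,-0.45],[0,0,0.524],-0.32],[[-0.95,0.1,-0.45],[0,0,0.524],-0.32],[[-0.95,0.1,-0.45],[0,0,0.524],-0.32],[[-0.95,0.1,-0.45],[0,0,0.524],-0.32],[[-0.95,0.1,-0.45],[0,0,0.524],-0.32]]}}

```text
t: 6.62
ee_pos: [480.4, -169.7, 174.1]
orientation: [-2.904, -1.197, 0.001]
ft_force: [0.2, -0.1, 0.0]
width: 29.9
grasp_force: 0.0
```

Run:
```python
from h import *
c=shot('wrist','f.png')
a=np.linspace(0,2*np.pi,60); p=c['pixels'][:,:,::-1].copy()
P=np.c_[456.5+59*np.cos(a),-179.5+59*np.sin(a),0*a+34]
for u in proj(c,P):
    if 0<=u[0]<560 and 0<=u[1]<420: cv2.circle(p,tuple(int(v) for v in u.round()),1,(0,255,0),-1)
u=proj(c,[[495,-218,34]])[0];cv2.circle(p,tuple(int(v) for v in u),3,(255,0,255),-1)
cv2.imwrite('pics/f.png',p)
b=shot('top','g.png');print(cast(b,[(321.5,225.3)],34))
delta(495,-218,110,-45)
```

```text
[[ 456.9104 -182.78     34.    ]]
d [-0.0841  0.1551  0.2127] r [-0.0013  0.0004  0.0001] rows 2.0 [ 480.  -167.3  173.9] F [-0.4 -0.9 -0.2] w 29.9 t 6.7167
```

View pics/f.png

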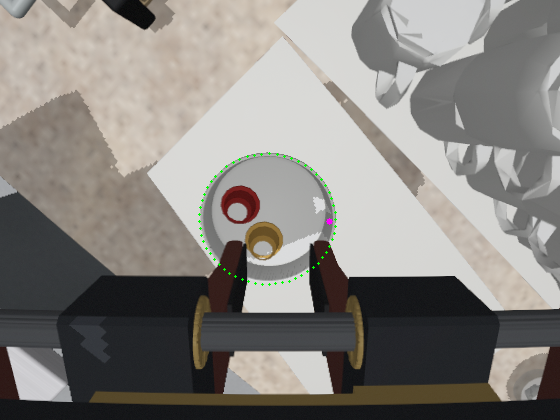

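The projected rim circle matches the dish, and the grasp point is at (330,220), clear of both capsules. Descending now.

Emit:
{"api": "step_arm", "payload": {"deltas": [[[-0.084,0.155,0.1],[0,0,0],-0.32],[[-0.084,0.155,0.2],[0,0,0],-0.32],[[-0.084,0.155,0.3],[0,0,0],-0.32],[[-0.084,0.155,0.38],[0,0,0],-0.32],[[-0.084,0.155,0.44],[0,0,0],-0.32],[[-0.084,0.155,0.48],[0,0,0],-0.32],[[-0.084,0.155,0.51],[0,0,0],-0.32],[[-0.084,0.155,0.53],[0,0,0],-0.32],[[-0.084,0.155,0.54],[0,0,0],-0.32],[[-0.084,0.155,0.54],[0,0,0],-0.32],[[-0.084,0.155,0.54],[0,0,0],-0.32]]}}

```text
t: 7.63
ee_pos: [496.8, -218.6, 13.4]
orientation: [2.901, 1.203, 0.001]
ft_force: [0.4, 0.1, -0.7]
width: 29.7
grasp_force: 0.0
```

Run:
```python
from h import *
delta(495,-218,10,-45)
```

```text
d [-0.0027 -0.0058  0.0113] r [ 0.0008 -0.0003  0.0004] rows 0.1 [ 496.8 -218.6   13.4] F [ 0.4  0.1 -0.7] w 29.7 t 7.6333
```

Lowering 3 mm more, then closing.

Emit:
{"api": "step_arm", "payload": {"deltas": [[[0,-0.003,0.01],[0,0,0],-0.32],[[0,-0.003,0.01],[0,0,0],-0.32],[[0,-0.003,0.01],[0,0,0],-0.6],[[0,-0.003,0.01],[0,0,0],-0.7],[[0,-0.003,0.01],[0,0,0],-0.75],[[0,-0.003,0.01],[0,0,0],-0.8],[[0,-0.003,0.01],[0,0,0],-1],[[0,-0.003,0.01],[0,0,0],-1],[[0,-0.003,0.01],[0,0,0],-1],[[0,-0.003,0.01],[0,0,0],-1],[[0,-0.003,0.01],[0,0,0],-1]]}}

```text
t: 8.55
ee_pos: [495.9, -217.9, 9.9]
orientation: [2.902, 1.203, 0.001]
ft_force: [2.6, 2.1, 4.7]
width: 8.3
grasp_force: 28.7
```

Emit:
{"api": "step_arm", "payload": {"deltas": [[[0,0,-0.003],[0,0,0],-1],[[0,0,-0.01],[0,0,0],-1],[[0,0,-0.022],[0,0,0],-1],[[0,0,-0.04],[0,0,0],-1],[[0,0,-0.065],[0,0,0],-1],[[0,0,-0.095],[0,0,0],-1],[[0,0,-0.13],[0,0,0],-1],[[0,0,-0.165],[0,0,0],-1],[[0,0,-0.2],[0,0,0],-1],[[0,0,-0.235],[0,0,0],-1],[[0,0,-0.27],[0,0,0],-1],[[0,0,-0.305],[0,0,0],-1],[[0,0,-0.335],[0,0,0],-1],[[0,0,-0.36],[0,0,0],-1],[[0,0,-0.38],[0,0,0],-1],[[0,0,-0.393],[0,0,0],-1],[[0,0,-0.4],[0,0,0],-1],[[0,0,-0.4],[0,0,0],-1]]}}

```text
t: 10.05
ee_pos: [495.7, -218.0, 129.9]
orientation: [2.902, 1.203, 0.0]
ft_force: [0.9, -0.2, -2.6]
width: 5.9
grasp_force: 30.2
```

Run:
```python
from h import *
c=shot('wrist');s=shot('scene')
p=c['pixels'][:,:,::-1]; q=s['pixels'][60:300,200:480,::-1]
cv2.imwrite('pics/i.png',np.hstack([cv2.resize(p,(400,300)),cv2.resize(q,(400,300))]))
b=shot('top','j.png'); print(proj(b,[[451,119,58]]))
delta(495,-218,130,-45);print(get_obs()['moment'])
```

```text
[[221.5246 223.6178]]
d [-0.0012 -0.0002 -0.0026] r [-0.0006  0.0002  0.0003] rows 0.0 [ 495.3 -217.8  129.2] F [-0.1  0.1 -2.1] w 6.0 t 10.2
[-0.1389 -0.1931 -0.0144]
```

View pics/i.png

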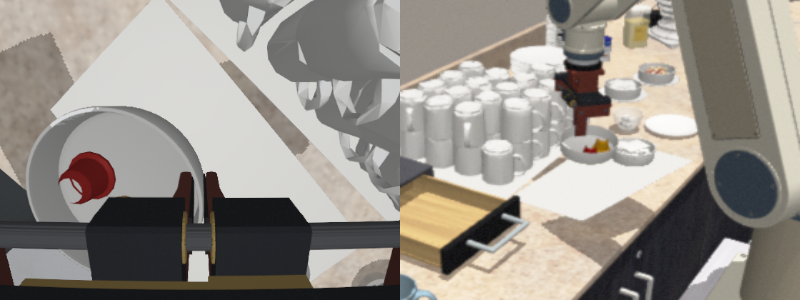

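View pics/j.png

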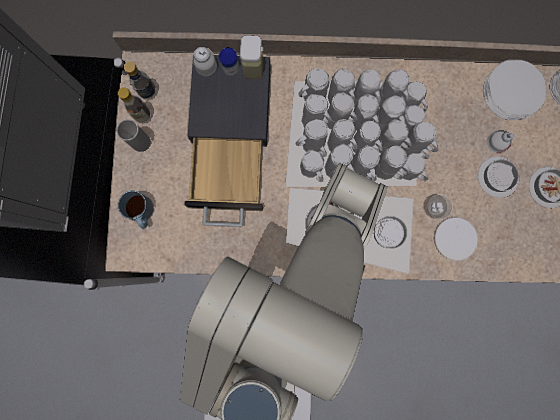

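The wrist view shows the dish held with red (and partly gold) inside. The scene view shows the drawer open and empty, and the top view shows the sachet dish undisturbed. The finger opening shrank to 6 mm, so I'll check for tilt.

```bash
cat > tilt.py <<'E'
from h import *
def overlay(fn):
    c=get_image('wrist');o=get_obs();M=R.from_rotvec(o['orientation']).as_matrix();tcp=o['ee_pos']
    p=c['pixels'][:,:,::-1].copy(); a=np.linspace(0,2*np.pi,180)
    # rim in tool-ish frame: radial=-tool y, tangent=tool x, up=-tool z ; hinge at the pinch
    for deg,col in((0,(0,255,0)),(10,(0,200,255)),(20,(255,0,255))):
        t=np.radians(deg); rad=-(54.5)+59*np.cos(a)   # along tool y
        X=59*np.sin(a); Y=rad*np.cos(t); Z=-24-rad*0-(rad*np.sin(t))  # droop: far side (rad<0) goes +z
        P=tcp+np.c_[X,Y,Z]@M.T
        for u in proj(c,P):
            if 0<=u[0]<560 and 0<=u[1]<420: p[int(u[1]),int(u[0])]=col
    cv2.imwrite('pics/'+fn,p)
E
python3 -c "
from tilt import *
overlay('k.png')"
```

```text
(no output)
```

View pics/k.png

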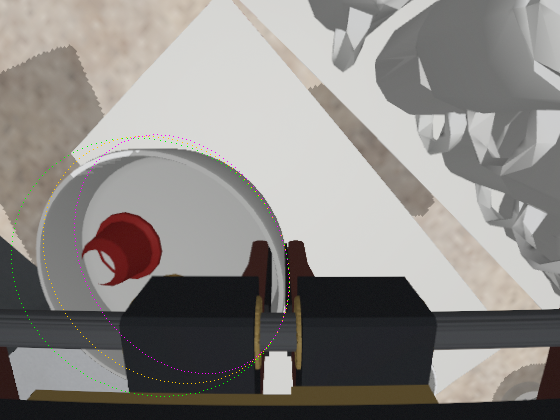

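The rim's left extreme is near u=37 and its top near v=150. Compared with the overlay, that suggests a droop of about 8° toward the far side. I'll measure it by fitting a circle of known radius to rim edge points.

```bash
cat >> tilt.py <<'E'
from scipy.optimize import least_squares
def rimfit(verbose=1,c0=(165,262),rng=(95,150)):
    c=get_image('wrist');o=get_obs();M=R.from_rotvec(o['orientation']).as_matrix();tcp=o['ee_pos']
    g=cv2.GaussianBlur(cv2.cvtColor(c['pixels'],cv2.COLOR_RGB2GRAY),(0,0),1.2).astype(float)
    pts=[]
    for d in range(-185,-15,6):
        t=np.radians(d);r=np.arange(rng[0],rng[1],.5)
        u=c0[0]+r*np.cos(t);v=c0[1]+r*np.sin(t)
        pr=cv2.remap(g.astype(np.float32),u.astype(np.float32)[None],v.astype(np.float32)[None],1)[0]
        e=np.abs(np.gradient(pr)); k=[i for i in range(1,len(e)-1) if e[i]>1.2 and e[i]>=e[i-1] and e[i]>e[i+1]]
        if verbose: print(d,[(float(r[i]),round(float(e[i]),1)) for i in k])
        if k: pts.append((u[k[-1]],v[k[-1]],d))
    return c,M,tcp,np.array(pts)
E
python3 -c "
from tilt import *
rimfit()"
```

```text
-185 [(124.0, 5.5), (128.0, 16.1)]
-179 [(125.5, 5.5), (129.5, 4.0), (133.5, 2.4), (137.5, 11.3)]
-173 [(126.5, 5.9), (130.5, 4.5), (143.5, 5.9)]
-167 [(127.0, 6.2), (131.5, 5.5), (138.0, 1.3)]
-161 [(127.5, 6.3), (132.0, 4.2)]
-155 [(127.5, 6.5), (133.0, 5.3)]
-149 [(127.5, 7.1), (132.5, 6.6)]
-143 [(96.0, 6.8), (126.5, 6.9), (131.5, 5.2)]
-137 [(98.5, 6.5), (124.5, 12.2), (129.5, 9.7)]
-131 [(100.5, 6.8), (117.0, 2.9), (122.5, 12.3), (128.0, 4.1), (130.0, 1.9), (144.5, 6.1)]
-125 [(102.5, 6.9), (120.0, 12.8), (125.0, 3.8), (127.5, 3.4), (147.0, 11.0)]
-119 [(104.0, 6.9), (117.0, 12.0), (122.0, 5.0), (125.0, 4.6)]
-113 [(105.0, 6.9), (114.0, 14.2), (119.0, 6.8), (122.5, 6.1)]
-107 [(106.0, 7.2), (111.5, 8.4), (116.5, 4.9), (119.5, 7.7)]
-101 [(105.5, 4.8), (109.0, 6.2), (113.5, 3.4), (116.5, 11.0)]
-95 [(104.0, 1.4), (107.0, 3.0), (111.0, 6.1), (115.0, 13.2)]
-89 [(104.5, 2.1), (108.5, 6.9), (114.5, 15.5)]
-83 [(106.5, 6.1), (114.0, 15.4)]
-77 [(104.5, 6.1), (114.5, 15.9)]
-71 [(103.0, 6.3), (115.0, 16.3)]
-65 [(101.5, 6.1), (115.5, 16.6)]
-59 [(101.0, 6.3), (115.5, 16.9)]
-53 [(101.0, 6.3), (116.0, 17.2)]
-47 [(100.5, 6.5), (116.5, 16.9)]
-41 [(101.0, 5.9), (117.5, 16.8)]
-35 [(102.0, 5.9), (118.0, 16.6)]
-29 [(103.5, 6.2), (118.5, 17.0)]
-23 [(105.0, 6.2), (119.5, 16.2)]
-17 [(107.0, 6.4), (120.0, 16.9)]
```

```bash
cat > fit.py <<'E'
from tilt import *
tr={-167:131.5,-161:132,-155:133,-149:132.5,-143:131.5,-137:129.5,-131:128,-125:125,-119:122,-113:119,-107:116.5,-101:113.5,-95:111,-89:108.5,-83:106.5,-77:104.5,-71:103,-65:101.5,-59:101,-53:101,-47:100.5,-41:101,-35:102,-29:103.5,-23:105,-17:107}
def fit(tr,c0=(165,262)):
    c=get_image('wrist');o=get_obs();M=R.from_rotvec(o['orientation']).as_matrix();tcp=o['ee_pos']
    d=np.radians(list(tr));r=np.array(list(tr.values()))
    uv=np.c_[c0[0]+r*np.cos(d),c0[1]+r*np.sin(d)]
    C=c['T'][:3,3];D=(cast(c,uv,0)-C);
    def res(q,rad=59):
        n=R.from_euler('xy',q[3:]).apply([0,0,1]); n=M@np.diag([1,1,1])@(-n*1.0)  if False else M@(np.array([q[4],q[3],-1])/np.sqrt(1+q[3]**2+q[4]**2))
        c3=tcp+M@q[:3]
        P=C+D*(((c3-C)@n)/(D@n))[:,None]
        return np.linalg.norm(P-c3,axis=1)-rad
    for rad in (57,59):
        s=least_squares(res,[0,-54,-24,0,0],args=(rad,),loss='soft_l1',x_scale=[10,10,10,.1,.1])
        n=M@np.array([s.x[4],s.x[3],-1]);n/=np.linalg.norm(n)
        print('centre in tool',s.x[:3],'tilt about x / y deg',np.degrees(np.arctan(s.x[3:])),'normal world',n,'rms',np.sqrt(np.mean(s.fun**2)),'total tilt',np.degrees(np.arccos(n[2])))
E
python3 -c "
from fit import *
fit(tr)"
```

```text
centre in tool [ -3.2823 -55.4229 -16.6699] tilt about x / y deg [-6.4624 -1.5299] normal world [-0.0976  0.0604  0.9934] rms 0.09958571326570578 total tilt 6.590549427911489
centre in tool [ -5.785  -57.3513 -11.5524] tilt about x / y deg [-6.4626 -1.5297] normal world [-0.0976  0.0604  0.9934] rms 0.10307997371668591 total tilt 6.5907703511555376
```

The fit is very good (0.1 mm rms). The dish droops 6.5° in the pads and has not slipped. I'll level it by tilting the tool while moving clear of the mug block.

Emit:
{"api": "step_arm", "payload": {"deltas": [[[0.005,-0.005,0],[0.01,-0.002,0],-1],[[0.015,-0.016,0],[0.02,-0.005,0],-1],[[0.03,-0.033,0],[0.035,-0.008,0],-1],[[0.054,-0.06,0],[0.05,-0.012,0],-1],[[0.084,-0.092,0],[0.065,-0.016,0],-1],[[0.119,-0.13,0],[0.075,-0.018,0],-1],[[0.153,-0.168,0],[0.075,-0.018,0],-1],[[0.193,-0.211,0],[0.075,-0.018,0],-1],[[0.233,-0.255,0],[0.075,-0.018,0],-1],[[0.272,-0.298,0],[0.075,-0.018,0],-1],[[0.312,-0.341,0],[0.075,-0.018,0],-1],[[0.351,-0.385,0],[0.075,-0.018,0],-1],[[0.386,-0.423,0],[0.075,-0.018,0],-1],[[0.416,-0.455,0],[0.075,-0.018,0],-1],[[0.44,-0.482,0],[0.075,-0.018,0],-1],[[0.46,-0.504,0],[0.075,-0.018,0],-1],[[0.475,-0.52,0],[0.075,-0.018,0],-1],[[0.485,-0.531,0],[0.075,-0.018,0],-1],[[0.495,-0.542,0],[0.075,-0.018,0],-1],[[0.495,-0.542,0],[0.075,-0.018,0],-1]]}}

```text
t: 12.02
ee_pos: [485.5, 2.4, 129.7]
orientation: [-2.814, -1.166, 0.104]
ft_force: [0.6, -0.3, -3.1]
width: 6.2
grasp_force: 30.2
```

```bash
cat >> fit.py <<'E'
def auto(verbose=0):
    "follow the rim track near the previous one in the new picture"
    c=get_image('wrist')
    g=cv2.GaussianBlur(cv2.cvtColor(c['pixels'],cv2.COLOR_RGB2GRAY),(0,0),1.2).astype(np.float32)
    out={}
    for d,r0 in tr.items():
        t=np.radians(d);r=np.arange(r0-4,r0+4.1,.5)
        pr=cv2.remap(g,(165+r*np.cos(t)).astype(np.float32)[None],(262+r*np.sin(t)).astype(np.float32)[None],1)[0]
        e=np.abs(np.gradient(pr));k=[i for i in range(1,len(e)-1) if e[i]>1.2 and e[i]>=e[i-1] and e[i]>e[i+1]]
        if k:
            i=min(k,key=lambda i:abs(r[i]-r0)); out[d]=float(r[i])
    print({d:round(out[d]-tr[d],1) for d in out}); fit(out)
E
python3 -c "
from fit import *
auto();o=get_obs();print(o['ee_pos'],R.from_rotvec(o['orientation']).as_matrix(),o['width'],o['ft_force'])"
```

```text
{-167: -0.5, -161: 0.0, -155: -0.5, -149: 0.0, -143: -0.5, -137: 0.5, -131: -0.5, -125: 0.0, -119: 0.5, -113: 0.5, -107: 0.0, -101: 0.0, -95: 0.5, -89: 0.0, -83: 0.0, -77: 0.5, -71: 0.0, -65: 0.5, -59: 0.0, -53: 0.0, -47: 0.0, -41: 0.5, -35: 0.0, -29: 0.0, -23: 0.0, -17: 0.0}
centre in tool [ -3.068  -55.6393 -16.3757] tilt about x / y deg [-6.5886 -1.4758] normal world [-0.0008  0.0028  1.    ] rms 0.09430893920428819 total tilt 0.16770385007919617
centre in tool [ -5.5694 -57.5685 -11.2481] tilt about x / y deg [-6.5883 -1.4761] normal world [-0.0008  0.0028  1.    ] rms 0.09761811456006592 total tilt 0.1672729723210064
[485.5651   1.8204 129.6551] [[ 0.7056  0.7017 -0.0985]
 [ 0.7081 -0.7035  0.0602]
 [-0.0271 -0.1122 -0.9933]] 5.942547518506018 [-0.0328  0.3872 -2.6817]
```

The dish is level to 0.2°. Now over the drawer.

Emit:
{"api": "step_arm", "payload": {"deltas": [[[0.005,0.002,-0.0003],[0,0,0],-1],[[0.016,0.005,-0.001],[0,0,0],-1],[[0.032,0.01,-0.002],[0,0,0],-1],[[0.059,0.018,-0.0036],[0,0,0],-1],[[0.091,0.027,-0.0055],[0,0,0],-1],[[0.128,0.038,-0.0078],[0,0,0],-1],[[0.165,0.05,-0.01],[0,0,0],-1],[[0.208,0.062,-0.0127],[0,0,0],-1],[[0.25,0.075,-0.0153],[0,0,0],-1],[[0.293,0.088,-0.018],[0,0,0],-1],[[0.336,0.101,-0.0205],[0,0,0],-1],[[0.378,0.114,-0.023],[0,0,0],-1],[[0.416,0.125,-0.0254],[0,0,0],-1],[[0.448,0.134,-0.0274],[0,0,0],-1],[[0.474,0.142,-0.029],[0,0,0],-1],[[0.496,0.149,-0.0303],[0,0,0],-1],[[0.512,0.154,-0.0313],[0,0,0],-1],[[0.522,0.157,-0.0319],[0,0,0],-1],[[0.533,0.16,-0.0326],[0,0,0],-1],[[0.533,0.16,-0.0326],[0,0,0],-1]]}}

```text
t: 13.78
ee_pos: [633.4, 81.1, 129.7]
orientation: [-2.814, -1.166, 0.103]
ft_force: [0.8, 0.1, -1.8]
width: 6.0
grasp_force: 30.2
```

Run:
```python
from h import *
o=get_obs();M=R.from_rotvec(o['orientation']).as_matrix();print(o['ee_pos'],o['ft_force'],'down 100mm:',M.T@[0,0,-100]/300,'centre',o['ee_pos']+M@[-4.3,-56.5,-14])
b=shot('top');h=cv2.cvtColor(b['pixels'],cv2.COLOR_RGB2HSV)
m=((h[...,0]>12)&(h[...,0]<24)&(h[...,1]>90)&(h[...,2]>120)).astype(np.uint8);m[:,:185]=0;m[:,275:]=0;m[:130]=0;m[220:]=0
ys,xs=np.nonzero(m);print(xs.min(),xs.max(),ys.min(),ys.max(),m.sum())
q=[(np.percentile(xs,1),170),(np.percentile(xs,99),170),(228,np.percentile(ys,99))];print(q,cast(b,q,22)[:,:2],cast(b,q,66)[:,:2])
```

```text
[633.3576  81.0567 129.7391] [ 0.8223  0.0539 -1.771 ] down 100mm: [0.0089 0.0374 0.3311] centre [592.0444 116.9119 150.0949]
190 260 138 190 138
[(np.float64(190.0), 170), (np.float64(260.0), 170), (228, np.float64(188.63))] [[619.2057 229.4579]
 [625.4043  11.0246]
 [563.7296 108.1817]] [[610.3386 220.9704]
 [616.3565   8.9085]
 [556.4807 103.2317]]
```

Emit:
{"api": "step_arm", "payload": {"deltas": [[[0.0001,0.0005,0.005],[0,0,0],-1],[[0.0004,0.0018,0.016],[0,0,0],-1],[[0.0009,0.0037,0.033],[0,0,0],-1],[[0.0015,0.0062,0.055],[0,0,0],-1],[[0.0021,0.0089,0.079],[0,0,0],-1],[[0.0028,0.0118,0.104],[0,0,0],-1],[[0.0035,0.0146,0.129],[0,0,0],-1],[[0.0041,0.0174,0.154],[0,0,0],-1],[[0.0048,0.0202,0.179],[0,0,0],-1],[[0.0054,0.0228,0.202],[0,0,0],-1],[[0.006,0.0253,0.224],[0,0,0],-1],[[0.0065,0.0275,0.243],[0,0,0],-1],[[0.0069,0.029,0.257],[0,0,0],-1],[[0.0071,0.03,0.266],[0,0,0],-1],[[0.0073,0.0306,0.27],[0,0,0],-1],[[0.0073,0.0306,0.27],[0,0,0],-1],[[0.0073,0.0306,0.27],[0,0,0],-1]]}}

```text
t: 15.25
ee_pos: [633.2, 80.9, 48.4]
orientation: [-2.814, -1.166, 0.103]
ft_force: [-0.6, 0.5, -3.0]
width: 6.3
grasp_force: 30.2
```

Emit:
{"api": "step_arm", "payload": {"deltas": [[[0.0001,0.0006,0.005],[0,0,0],-1],[[0.0003,0.0011,0.01],[0,0,0],-1],[[0.0004,0.0017,0.015],[0,0,0],-1],[[0.0005,0.0023,0.02],[0,0,0],-1],[[0.0007,0.0028,0.025],[0,0,0],-1],[[0.0008,0.0034,0.03],[0,0,0],-1],[[0.0008,0.0034,0.03],[0,0,0],-1]]}}

```text
t: 15.83
ee_pos: [632.7, 80.9, 38.7]
orientation: [-2.814, -1.166, 0.105]
ft_force: [-0.8, -0.1, -1.6]
width: 6.2
grasp_force: 30.2
```

Not touching yet. Continuing in small steps, about 1 mm at a time.

Emit:
{"api": "step_arm", "payload": {"deltas": [[[0.0001,0.0004,0.0033],[0,0,0],-1],[[0.0002,0.0008,0.0066],[0,0,0],-1],[[0.0002,0.0008,0.0066],[0,0,0],-1],[[0.0002,0.0008,0.0066],[0,0,0],-1]]}}

```text
t: 16.17
ee_pos: [633.0, 80.9, 37.0]
orientation: [-2.814, -1.166, 0.104]
ft_force: [0.3, -0.3, -2.5]
width: 6.1
grasp_force: 30.2
```

Emit:
{"api": "step_arm", "payload": {"deltas": [[[0.0001,0.0004,0.0033],[0,0,0],-1],[[0.0001,0.0004,0.0033],[0,0,0],-1],[[0.0001,0.0004,0.0033],[0,0,0],-1]]}}

```text
t: 16.42
ee_pos: [633.0, 80.9, 36.0]
orientation: [-2.814, -1.166, 0.104]
ft_force: [0.3, -0.8, -1.2]
width: 5.7
grasp_force: 30.2
```

Emit:
{"api": "step_arm", "payload": {"deltas": [[[0.0001,0.0004,0.0033],[0,0,0],-1],[[0.0001,0.0004,0.0033],[0,0,0],-1],[[0.0001,0.0004,0.0033],[0,0,0],-1]]}}

```text
t: 16.67
ee_pos: [633.1, 80.9, 35.1]
orientation: [-2.814, -1.166, 0.104]
ft_force: [-0.5, -0.2, -1.5]
width: 5.7
grasp_force: 30.2
```

Emit:
{"api": "step_arm", "payload": {"deltas": [[[0.0001,0.0004,0.0033],[0,0,0],-1],[[0.0001,0.0004,0.0033],[0,0,0],-1],[[0.0001,0.0004,0.0033],[0,0,0],-1]]}}

```text
t: 16.92
ee_pos: [633.2, 80.9, 34.2]
orientation: [-2.814, -1.166, 0.103]
ft_force: [-0.0, -1.1, -1.3]
width: 5.9
grasp_force: 30.2
```

Emit:
{"api": "step_arm", "payload": {"deltas": [[[0.0001,0.0004,0.0033],[0,0,0],-1],[[0.0001,0.0004,0.0033],[0,0,0],-1],[[0.0001,0.0004,0.0033],[0,0,0],-1]]}}

```text
t: 17.17
ee_pos: [633.2, 80.8, 33.3]
orientation: [-2.814, -1.166, 0.103]
ft_force: [-0.6, -1.4, -0.3]
width: 5.9
grasp_force: 30.3
```

Emit:
{"api": "step_arm", "payload": {"deltas": [[[0.0001,0.0004,0.0033],[0,0,0],-1],[[0.0001,0.0004,0.0033],[0,0,0],-1],[[0.0001,0.0004,0.0033],[0,0,0],-1]]}}

```text
t: 17.42
ee_pos: [633.3, 80.7, 32.4]
orientation: [-2.814, -1.166, 0.103]
ft_force: [0.4, -3.0, 2.7]
width: 5.9
grasp_force: 30.5
```

```bash
python3 -c "
from fit import *
auto();o=get_obs();print(o['ee_pos'],o['ft_force'],o['moment'])"
```

```text
{-167: -1.0, -161: -1.5, -155: 2.5, -149: 2.0, -143: 1.0, -137: 1.5, -131: 0.0, -125: 0.0, -119: -0.5, -113: -1.0, -107: -1.0, -101: -1.0, -95: -1.0, -89: -1.0, -83: -1.5, -77: -1.0, -71: -1.0, -65: -0.5, -59: -0.5, -53: -1.0, -47: 0.0, -41: 0.0, -35: 0.0, -29: 0.0, -23: 0.0, -17: 0.5}
centre in tool [ -3.2041 -57.1713  -6.8728] tilt about x / y deg [-3.2784 -9.1864] normal world [-0.0554 -0.1325  0.9896] rms 0.281734611451924 total tilt 8.254875675313178
centre in tool [ -5.7062 -59.1549  -1.4362] tilt about x / y deg [-3.2848 -9.1705] normal world [-0.0553 -0.1322  0.9897] rms 0.29165192079608343 total tilt 8.237740628834093
[633.247   80.7079  32.318 ] [-0.545  -2.4161  2.4211] [-0.2246  0.0065  0.0676]
```

```bash
python3 -c "
from fit import *
rimfit(1)" | head -26
```

```text
-185 [(128.0, 12.7), (132.0, 19.2)]
-179 [(129.5, 13.5), (133.5, 13.6), (138.0, 5.1)]
-173 [(130.5, 12.5), (134.5, 4.2), (139.5, 5.2)]
-167 [(130.5, 12.4), (135.5, 3.3)]
-161 [(130.5, 12.8), (136.0, 3.3)]
-155 [(124.0, 1.5), (130.5, 14.0), (135.5, 3.1)]
-149 [(96.5, 11.0), (97.5, 11.1), (119.0, 1.2), (129.5, 12.6), (134.5, 3.3)]
-143 [(99.5, 14.2), (114.0, 1.4), (128.0, 12.1), (133.0, 3.2)]
-137 [(101.5, 14.1), (115.5, 1.8), (125.5, 13.3), (130.5, 3.3)]
-131 [(103.0, 13.8), (122.5, 14.7), (128.0, 4.7)]
-125 [(104.5, 13.1), (120.0, 12.5), (125.0, 6.0)]
-119 [(105.5, 13.2), (116.0, 12.8), (121.5, 7.3), (125.0, 2.3)]
-113 [(106.0, 13.2), (112.5, 12.0), (113.5, 11.9), (118.0, 7.0), (121.5, 3.9)]
-107 [(106.0, 12.2), (110.0, 12.0), (115.5, 11.9), (120.0, 7.8)]
-101 [(105.5, 2.6), (107.5, 3.3), (112.5, 12.9), (120.5, 7.3)]
-95 [(103.0, 2.3), (105.5, 2.0), (110.0, 13.8), (114.0, 2.5), (124.0, 6.7)]
-89 [(98.5, 6.6), (103.5, 1.6), (107.5, 14.5), (114.5, 3.5), (126.5, 7.1)]
-83 [(99.5, 7.8), (105.5, 13.4), (114.5, 3.4), (126.5, 6.8)]
-77 [(98.0, 8.0), (103.5, 13.5), (110.5, 1.3), (114.5, 3.4), (127.5, 7.5)]
-71 [(96.5, 7.8), (102.0, 14.3), (114.5, 3.0), (128.5, 7.2)]
-65 [(101.0, 13.7), (114.5, 2.2), (131.0, 6.2)]
-59 [(100.5, 13.3), (114.0, 4.2), (117.0, 2.0), (132.5, 7.8)]
-53 [(100.0, 12.8), (115.5, 2.1), (133.5, 8.2)]
-47 [(100.5, 13.7), (115.5, 1.8), (116.5, 1.8), (132.0, 8.0)]
-41 [(95.5, 2.2), (101.0, 12.9), (116.5, 4.0), (136.0, 3.0), (137.5, 2.2)]
-35 [(96.5, 7.2), (102.0, 7.0), (117.0, 4.0)]
```

```bash
python3 -c "
from fit import *
v=[135.5,136,135.5,134.5,133,130.5,128,125,121.5,118,115.5,112.5,110,107.5,105.5,103.5,102,101,100.5,100,100.5,101,102]
fit(dict(zip(list(tr)[:23],v)))"
```

```text
centre in tool [ -3.7666 -56.3938 -15.0941] tilt about x / y deg [-3.393  -2.0797] normal world [ 0.0308 -0.0441  0.9986] rms 0.07576138775041177 total tilt 3.0831819602102652
centre in tool [ -6.2864 -58.356   -9.9227] tilt about x / y deg [-3.3936 -2.0794] normal world [ 0.0308 -0.0441  0.9986] rms 0.07841977046792246 total tilt 3.0825099575291373
```

Emit:
{"api": "step_arm", "payload": {"deltas": [[[0.0001,0.0004,0.0033],[0,0,0],-1],[[0.0001,0.0004,0.0033],[0,0,0],-1],[[0.0001,0.0004,0.0033],[0,0,0],-1]]}}

```text
t: 17.87
ee_pos: [633.8, 80.8, 32.1]
orientation: [-2.815, -1.167, 0.102]
ft_force: [-0.4, -3.5, 9.0]
width: 6.1
grasp_force: 30.6
```

```bash
python3 -c "
from fit import *
import fit as F
v=[135.5,136,135.5,134.5,133,130.5,128,125,121.5,118,115.5,112.5,110,107.5,105.5,103.5,102,101,100.5,100,100.5,101,102]
F.tr=dict(zip(list(tr)[:23],v))
F.auto();o=get_obs();print(o['ee_pos'],o['ft_force'],o['moment'])"
```

```text
{-167: 0.5, -161: 0.0, -155: 0.0, -149: 0.0, -143: 0.5, -137: 0.0, -131: 0.0, -125: 0.0, -119: 0.0, -113: 0.0, -107: 0.0, -101: 0.0, -95: 0.0, -89: 0.0, -83: -0.5, -77: -0.5, -71: 0.0, -65: 0.0, -59: -0.5, -53: -0.5, -47: 0.0, -41: 0.0, -35: 0.0}
centre in tool [ -3.3016 -54.6119 -21.1246] tilt about x / y deg [-5.7941 -0.8227] normal world [0.0155 0.0009 0.9999] rms 0.10798830775679231 total tilt 0.8904492814001849
centre in tool [ -5.8054 -56.5101 -16.1673] tilt about x / y deg [-5.795  -0.8217] normal world [0.0155 0.001  0.9999] rms 0.11177767755572396 total tilt 0.8905600850411568
[633.841   80.7515  32.1025] [ 0.0491 -3.2772  9.5738] [-0.2986  0.2334  0.1235]
```

There is rigid contact now (9 N, with no further descent), so the dish is sitting on the floor. I'll ease off 1 mm, open gently and lift straight up.

Emit:
{"api": "step_arm", "payload": {"deltas": [[[-0.0001,-0.0004,-0.0033],[0,0,0],-1],[[-0.0001,-0.0004,-0.0033],[0,0,0],-1],[[-0.0001,-0.0004,-0.0033],[0,0,0],-0.8],[[-0.0001,-0.0004,-0.0033],[0,0,0],-0.75],[[-0.0001,-0.0004,-0.0033],[0,0,0],-0.7],[[-0.0001,-0.0004,-0.0033],[0,0,0],-0.6],[[-0.0001,-0.0004,-0.0033],[0,0,0],-0.5],[[-0.0001,-0.0004,-0.0033],[0,0,0],-0.45],[[-0.0001,-0.0004,-0.0033],[0,0,0],-0.45],[[-0.0001,-0.0004,-0.0033],[0,0,0],-0.45]]}}

```text
t: 18.8
ee_pos: [633.0, 80.9, 32.1]
orientation: [-2.814, -1.166, 0.104]
ft_force: [0.0, -0.3, -0.6]
width: 23.8
grasp_force: 0.0
```

Emit:
{"api": "step_arm", "payload": {"deltas": [[[-0.0003,-0.0011,-0.01],[0,0,0],-0.45],[[-0.0008,-0.0034,-0.03],[0,0,0],-0.45],[[-0.0016,-0.0068,-0.06],[0,0,0],-0.45],[[-0.0024,-0.0102,-0.09],[0,0,0],-0.45],[[-0.0038,-0.0158,-0.14],[0,0,0],-0.45],[[-0.0059,-0.0249,-0.22],[0,0,0],-0.45],[[-0.0086,-0.0361,-0.32],[0,0,0],-0.45],[[-0.0113,-0.0475,-0.42],[0,0,0],-0.45],[[-0.0113,-0.0475,-0.42],[0,0,0],-0.45],[[-0.0113,-0.0475,-0.42],[0,0,0],-0.45]]}}

```text
t: 19.63
ee_pos: [634.7, 81.0, 162.5]
orientation: [-2.816, -1.167, 0.095]
ft_force: [-0.0, -0.6, -1.8]
width: 23.9
grasp_force: 0.0
```

Run:
```python
from h import *
b=shot('top');c=shot('wrist')
cv2.imwrite('pics/l.png',np.hstack([cv2.resize(b['pixels'][125:275,180:440,::-1],(390,225)),cv2.resize(c['pixels'][:,:,::-1],(400,225*1))]))
a=np.linspace(0,2*np.pi,8)[:-1]
print(proj(c,[[592,117,56]]),proj(b,[[592,117,56],[451,119,58]]))
delta(420,119,160,0)
```

```text
[[222.7506 204.8681]] [[224.3341 177.5251]
 [221.5246 223.6178]]
d [-0.4101 -0.5873  0.0748] r [-0.0782 -0.0123 -0.5227] rows 5.2 [632.7  80.8 159.2] F [-0.1  0.5 -1.3] w 24.0 t 19.7333
```

View pics/l.png

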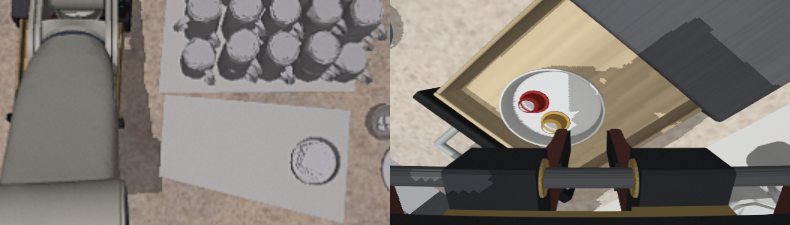

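The wrist view shows the dish flat inside the drawer with red and gold both standing in it, and the top view shows the sachet dish unmoved. Next I'll go in front of the pull with closed fingers.

Emit:
{"api": "step_arm", "payload": {"deltas": [[[-0.41,-0.587,0.075],[-0.078,-0.0123,-0.523],-1],[[-0.41,-0.587,0.075],[-0.078,-0.0123,-0.523],-1],[[-0.41,-0.587,0.075],[-0.078,-0.0123,-0.523],-1],[[-0.41,-0.587,0.075],[-0.078,-0.0123,-0.523],-1],[[-0.41,-0.587,0.075],[-0.078,-0.0123,-0.523],-1],[[-0.41,-0.587,0.075],[-0.078,-0.0123,-0.523],-1],[[-0.41,-0.587,0.075],[-0.078,-0.0123,-0.523],-1],[[-0.41,-0.587,0.075],[-0.078,-0.0123,-0.523],-1],[[-0.41,-0.587,0.075],[-0.078,-0.0123,-0.523],-1],[[-0.41,-0.587,0.075],[-0.078,-0.0123,-0.523],-1]]}}

```text
t: 20.57
ee_pos: [420.7, 119.0, 159.3]
orientation: [-2.223, -2.219, 0.001]
ft_force: [0.4, -0.5, 0.3]
width: 0.7
grasp_force: 0.0
```

Run:
```python
from h import *
delta(415,119,42,0)
c=shot('top');p=c['pixels'].astype(int)
print(proj(c,[[451,119,58],[440,119,58],[415,119,58]]))
```

```text
d [ 0.0001 -0.0187  0.3909] r [-0.0007 -0.0001 -0.001 ] rows 2.8 [420.7 119.  159.3] F [ 0.4 -0.5  0.3] w 0.7 t 20.5667
[[221.5246 223.6178]
 [221.363  227.2725]
 [220.9964 235.6033]]
```

Descend in front of the bar, then make a soft contact move.

Emit:
{"api": "step_arm", "payload": {"deltas": [[[0,-0.02,0.08],[0,0,0],-1],[[0,-0.02,0.17],[0,0,0],-1],[[0,-0.02,0.26],[0,0,0],-1],[[0,-0.02,0.34],[0,0,0],-1],[[0,-0.02,0.39],[0,0,0],-1],[[0,-0.02,0.39],[0,0,0],-1],[[0,-0.02,0.39],[0,0,0],-1]]}}

```text
t: 21.2
ee_pos: [414.2, 118.7, 41.9]
orientation: [-2.221, -2.219, 0.003]
ft_force: [0.5, -0.3, -0.3]
width: 0.4
grasp_force: 0.0
```

Emit:
{"api": "step_arm", "payload": {"deltas": [[[0,0.01,0],[0,0,0],-1],[[0,0.02,0],[0,0,0],-1],[[0,0.03,0],[0,0,0],-1],[[0,0.04,0],[0,0,0],-1],[[0,0.05,0],[0,0,0],-1],[[0,0.06,0],[0,0,0],-1],[[0,0.07,0],[0,0,0],-1],[[0,0.08,0],[0,0,0],-1],[[0,0.09,0],[0,0,0],-1],[[0,0.1,0],[0,0,0],-1]]}}

```text
t: 22.03
ee_pos: [444.4, 119.0, 42.6]
orientation: [-2.221, -2.221, 0.001]
ft_force: [-2.0, 0.3, 0.7]
width: 0.7
grasp_force: 0.6
```

Emit:
{"api": "step_arm", "payload": {"deltas": [[[0,0.014,0],[0,0,0],-1],[[0,0.03,0],[0,0,0],-1],[[0,0.05,0],[0,0,0],-1],[[0,0.07,0],[0,0,0],-1],[[0,0.09,0],[0,0,0],-1],[[0,0.11,0],[0,0,0],-1],[[0,0.13,0],[0,0,0],-1],[[0,0.15,0],[0,0,0],-1],[[0,0.17,0],[0,0,0],-1],[[0,0.19,0],[0,0,0],-1],[[0,0.21,0],[0,0,0],-1],[[0,0.23,0],[0,0,0],-1],[[0,0.25,0],[0,0,0],-1],[[0,0.27,0],[0,0,0],-1],[[0,0.29,0],[0,0,0],-1],[[0,0.31,0],[0,0,0],-1],[[0,0.33,0],[0,0,0],-1],[[0,0.35,0],[0,0,0],-1],[[0,0.37,0],[0,0,0],-1],[[0,0.39,0],[0,0,0],-1]]}}

```text
t: 23.7
ee_pos: [562.1, 119.1, 42.6]
orientation: [-2.221, -2.222, 0.0]
ft_force: [-0.6, -0.6, -0.1]
width: 0.9
grasp_force: 0.6
```

Emit:
{"api": "step_arm", "payload": {"deltas": [[[0,0.02,0],[0,0,0],-1],[[0,0.04,0],[0,0,0],-1],[[0,0.06,0],[0,0,0],-1],[[0,0.08,0],[0,0,0],-1],[[0,0.095,0],[0,0,0],-1],[[0,0.11,0],[0,0,0],-1],[[0,0.12,0],[0,0,0],-1],[[0,0.13,0],[0,0,0],-1]]}}

```text
t: 24.37
ee_pos: [600.8, 119.2, 42.7]
orientation: [-2.221, -2.222, -0.0]
ft_force: [-0.8, -1.2, 1.6]
width: 0.3
grasp_force: 0.6
```

Now at about 15–20 mm/s until the stop.

Emit:
{"api": "step_arm", "payload": {"deltas": [[[0,0.007,0],[0,0,0],-1],[[0,0.014,0],[0,0,0],-1],[[0,0.02,0],[0,0,0],-1],[[0,0.026,0],[0,0,0],-1],[[0,0.032,0],[0,0,0],-1],[[0,0.038,0],[0,0,0],-1],[[0,0.044,0],[0,0,0],-1],[[0,0.05,0],[0,0,0],-1],[[0,0.055,0],[0,0,0],-1],[[0,0.06,0],[0,0,0],-1]]}}

```text
t: 25.2
ee_pos: [618.6, 119.1, 42.7]
orientation: [-2.221, -2.222, -0.0]
ft_force: [-1.0, -1.5, -0.0]
width: 0.7
grasp_force: 0.5
```

Emit:
{"api": "step_arm", "payload": {"deltas": [[[0,0.004,0],[0,0,0],-1],[[0,0.008,0],[0,0,0],-1],[[0,0.012,0],[0,0,0],-1],[[0,0.012,0],[0,0,0],-1]]}}

```text
t: 25.53
ee_pos: [622.4, 119.2, 42.7]
orientation: [-2.221, -2.222, -0.001]
ft_force: [-0.1, 0.4, -0.3]
width: 0.3
grasp_force: 0.1
```

Emit:
{"api": "step_arm", "payload": {"deltas": [[[0,0.004,0],[0,0,0],-1],[[0,0.008,0],[0,0,0],-1],[[0,0.008,0],[0,0,0],-1]]}}

```text
t: 25.78
ee_pos: [624.8, 119.2, 42.7]
orientation: [-2.221, -2.222, -0.001]
ft_force: [0.1, -0.7, -0.5]
width: 0.2
grasp_force: 0.1
```

Emit:
{"api": "step_arm", "payload": {"deltas": [[[0,0.004,0],[0,0,0],-1],[[0,0.008,0],[0,0,0],-1],[[0,0.008,0],[0,0,0],-1]]}}

```text
t: 26.03
ee_pos: [627.2, 119.2, 42.7]
orientation: [-2.221, -2.222, -0.001]
ft_force: [-0.5, -0.5, -0.8]
width: 0.4
grasp_force: 0.1
```

Emit:
{"api": "step_arm", "payload": {"deltas": [[[0,0.004,0],[0,0,0],-1],[[0,0.008,0],[0,0,0],-1],[[0,0.008,0],[0,0,0],-1]]}}

```text
t: 26.28
ee_pos: [629.6, 119.2, 42.7]
orientation: [-2.221, -2.222, -0.001]
ft_force: [-0.6, -0.8, 0.1]
width: 0.4
grasp_force: 0.1
```

Emit:
{"api": "step_arm", "payload": {"deltas": [[[0,0.004,0],[0,0,0],-1],[[0,0.008,0],[0,0,0],-1],[[0,0.008,0],[0,0,0],-1]]}}

```text
t: 26.53
ee_pos: [630.1, 119.1, 42.4]
orientation: [-2.219, -2.22, 0.004]
ft_force: [-6.0, 1.2, 4.1]
width: 0.6
grasp_force: 3.2
```

Run:
```python
from h import *
o=get_obs();print(o['ee_pos'],o['ft_force'],o['grasp_force'])
c=shot('wrist');b=shot('top')
print(proj(c,[[640,165,58],[640,110,58],[705,150,88],[705,190,88]]))
g=c['pixels']
for v in (15,40,70): print(v,[tuple(int(t) for t in g[v,u]) for u in range(360,420,3)])
print([tuple(int(t) for t in b['pixels'][r,240]) for r in range(132,172,2)])
print(proj(b,[[640,70,58],[705,70,88]]))
```

```text
[630.0519 119.1127  42.4028] [-6.0296  1.1532  4.0938] 3.1721556186676025
[[305.4676 170.5686]
 [303.0003 293.3412]
 [499.7651 228.45  ]
 [517.959  108.061 ]]
15 [(217, 205, 192), (220, 209, 196), (223, 212, 199), (221, 211, 198), (221, 210, 197), (220, 208, 195), (220, 209, 196), (219, 209, 196), (219, 209, 196), (219, 209, 196), (219, 209, 196), (220, 210, 197), (219, 208, 195), (216, 205, 192), (214, 203, 190), (212, 201, 187), (211, 199, 185), (208, 196, 182), (209, 198, 184), (211, 200, 187)]
40 [(222, 211, 197), (225, 214, 201), (227, 216, 202), (224, 213, 200), (222, 211, 198), (221, 210, 196), (223, 212, 198), (224, 214, 200), (225, 215, 201), (225, 215, 201), (224, 214, 200), (222, 212, 199), (218, 207, 194), (214, 203, 188), (212, 200, 186), (215, 204, 188), (218, 206, 191), (163, 152, 140), (163, 153, 140), (18, 18, 18)]
70 [(224, 213, 198), (224, 213, 199), (224, 212, 199), (223, 212, 198), (222, 211, 198), (222, 211, 198), (222, 211, 197), (222, 210, 196), (222, 210, 196), (220, 210, 196), (220, 209, 196), (219, 207, 193), (218, 205, 191), (217, 204, 189), (218, 205, 190), (219, 206, 192), (178, 165, 152), (161, 150, 137), (14, 15, 14), (17, 18, 19)]
[(59, 59, 67), (36, 37, 40), (36, 36, 40), (32, 32, 33), (7, 4, 8), (21, 22, 21), (3, 0, 0), (10, 8, 4), (35, 30, 26), (102, 92, 86), (106, 96, 87), (100, 87, 78), (99, 85, 77), (102, 91, 82), (76, 77, 83), (77, 80, 82), (99, 86, 75), (98, 84, 75), (99, 89, 80), (103, 89, 79)]
[[240.3552 162.3599]
 [240.4368 139.0397]]
```

Hard contact at x=630 matches the shut position, and no drawer interior is visible. I'll give it one small firm press, then back off.

Emit:
{"api": "step_arm", "payload": {"deltas": [[[0,0.003,0],[0,0,0],-1],[[0,0.006,0],[0,0,0],-1],[[0,0.006,0],[0,0,0],-1],[[0,0.006,0],[0,0,0],-1]]}}

```text
t: 26.97
ee_pos: [630.0, 119.1, 42.2]
orientation: [-2.218, -2.218, 0.008]
ft_force: [-10.5, 0.9, 8.2]
width: 0.3
grasp_force: 5.8
```

Emit:
{"api": "step_arm", "payload": {"deltas": [[[0,-0.02,0],[0,0,0],-1],[[0,-0.06,0],[0,0,0],-1],[[0,-0.14,0],[0,0,0],-1],[[0,-0.24,0],[0,0,0],-1],[[0,-0.34,-0.1],[0,0,0],-1],[[0,-0.4,-0.3],[0,0,0],-1],[[0,-0.4,-0.5],[0,0,0],-1],[[0,-0.4,-0.5],[0,0,0],-1],[[0,-0.4,-0.5],[0,0,0],-1],[[0,-0.4,-0.5],[0,0,0],-1],[[0,-0.4,-0.5],[0,0,0],-1]]}}

```text
t: 27.88
ee_pos: [513.5, 119.0, 192.5]
orientation: [2.221, 2.222, 0.001]
ft_force: [0.3, 0.8, -0.7]
width: 0.7
grasp_force: 0.0
```

Run:
```python
from h import *
o=get_obs();print(o['ee_pos'],o['ft_force'],o['qvel'],o['t'])
b=shot('top')
p=b['pixels'];h=cv2.cvtColor(p,cv2.COLOR_RGB2HSV)
# handle bar row and interior check
for col in (215,240): print(col,[(r,int(p[r,col].mean())) for r in range(134,170,1)])
m=((h[...,0]>12)&(h[...,0]<24)&(h[...,1]>90)&(h[...,2]>120));print('wood px',m[134:150,192:266].sum())
print(proj(b,[[640,80,58],[705,80,88]]))
a=cv2.imread('pics/b.png')[:,:,::-1]
d=np.abs(a.astype(int)-p).max(2)>40
for n,(u,v) in dict(sachet=(390,233),sugar=(437,206),mug=(135,208)).items(): print(n,d[v-22:v+22,u-22:u+22].sum())
```

```text
[513.506  119.0223 192.5007] [ 0.2683  0.8039 -0.7119] [-0.001   0.0332  0.0168 -0.0004  0.004  -0.0007] 27.8833
215 [(134, 66), (135, 65), (136, 61), (137, 43), (138, 53), (139, 16), (140, 31), (141, 36), (142, 39), (143, 21), (144, 17), (145, 16), (146, 15), (147, 28), (148, 113), (149, 166), (150, 140), (151, 128), (152, 129), (153, 87), (154, 96), (155, 92), (156, 80), (157, 75), (158, 66), (159, 62), (160, 74), (161, 74), (162, 89), (163, 102), (164, 109), (165, 132), (166, 151), (167, 150), (168, 164), (169, 167)]
240 [(134, 63), (135, 62), (136, 64), (137, 61), (138, 42), (139, 49), (140, 16), (141, 25), (142, 32), (143, 38), (144, 1), (145, 13), (146, 13), (147, 11), (148, 33), (149, 105), (150, 155), (151, 157), (152, 153), (153, 147), (154, 144), (155, 137), (156, 137), (157, 146), (158, 150), (159, 147), (160, 122), (161, 161), (162, 121), (163, 60), (164, 88), (165, 90), (166, 90), (167, 92), (168, 91), (169, 93)]
wood px 0
[[237.0797 162.2683]
 [237.1164 138.9486]]
sachet 0
sugar 0
mug 0
```

```bash
python3 -c "
from workcell import *
print(close_job())"
```

```text
the job is handed in; nothing more can be done
None
```

The job is handed in at about 28 s: the dish, with both capsules standing in it, was set down flat on the drawer floor, the drawer is pushed fully shut, and the sachet dish, blue mug and sugar bowl have not moved; the dish did tilt about 6.5° in the grip as it was lifted, before I levelled it for the carry.

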